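Feel which press pump is off and switch it on

TASK

Both pumps of the press must be on, but the little lamps on their switch boxes are dead. Feel with the fingertips the long ball-ended lever of each of the two larger boxes, first the one further to the robot's left, then the other: on is leaning to the end of the box that carries the small round lens in a black bezel. Push a lever that is off over until it is fully home at the lens end, never turn off one that is on, and leave the short paddle lever of the smaller box as it is.

Things in the scene. Friction and masses are not known exactly. Their poses are not given: they have to be found in the camera images.
- box_a: One of two identical larger grey switch boxes, 150 (its x) x 85 (y) x 60 mm high, fixed. Origin: centre of underside; z up; x points to the ON end, which carries a clear lens in a 28 mm black bezel on top, 16 mm high, at x = +58 mm; a black stub sticks out of the OFF end. Lever axle: along y, at x = 0, 56 mm above the table, in a dark drum that rises 10 mm above the box.
- lever_a: Lever on box_a: steel, 10 mm thick, ending in a black 26 mm ball. Origin: ball centre, 70 mm from the axle. OFF: ball at x = -34 mm in the box's frame, ON: x = +34 mm (each within 6 mm), ball 117 mm above the table (126 half-way). May start off or on. It gives at about 1.5 to 2 N at the ball, stays where it is left, and is firm against a stop at either end. Its axes turn with it.
- box_b: The other larger switch box, the same as box_a: origin at the centre of its underside, x to its ON (lens) end.
- lever_b: Lever on box_b, the same as lever_a. May start off or on. Origin: ball centre.
- lamp_lever: Short lever on the smaller grey box (100 x 70 x 45 mm, also with a lens at its on end), for a work lamp: ends in a flat black paddle 26 mm wide, 22 mm tall, 8 mm thick, no ball. Origin: centre of the paddle, 36 mm from its axle, 73 to 77 mm above the table. It may lean either way; leave it alone.

How it is judged:
By the outcome, as a careful person would: the job done as asked, in the order asked, and still so for the second after the job is handed in, with the robot touching nothing.
It also fails if it takes over 40 s, if anything falls off the work surface, if the arm or the gripper's body presses on something with over 40 N, if the wrist force passes 120 N, or if a joint passes its speed limit or range.

ROBOT

A 6-joint arm with a two-finger parallel gripper is mounted at the origin on the work surface. World frame = base frame: x ahead of the robot, y to its left, z up, the work surface at z = 0. Lengths are in m, angles in rad, forces in N, time in s.
With the tool pointing down it reaches from about 0.375 to 0.975 m from the base axis. Payload 3.8 kg.
Tool frame: the origin (TCP) lies on the centre line of the jaws, within the pads' length; the fingertips stand 25 mm ahead of it and the grasp point (between the pads) lies 6 mm ahead of it; z points along the fingers, y is the direction in which the jaws open and shut (so a half turn about z gives the same grasp; the last joint's range is limited). The gripper opens to 85 mm and grips with 20 to 120 N. Pads are 22 mm wide; open, the fingers measure 114 mm over their backs; the gripper's body (76 mm by 85 mm) begins 54 mm behind the grasp point. The pads swing forward as they close: fully open they stand 13 mm farther back than shut.
Start: joints at [1.066, 0.264, 1.604, -0, 1.274, -0.037], TCP at [0.304, 0.602, 0.256] pointing down, gripper open.
Joint ranges: [-2.63, 2.63], [-0.94, 2.18], [0.31, 2.57], [-1.31, 4.45], [0, 2.66], [-2.55, 2.55]. Speed limits (rad/s): [2.57, 2.57, 3.14, 3.14, 3.14, 3.14].

INTERFACE

Orientations are given as a rotation vector (axis times angle).
In Python, from workcell import bot gives the robot as it stands.
- The arm moves only by the tool servo_tool, never from a script. Its argument "moves" is a list of rows, each a list of 3 entries, a list of its own where there are three numbers: the closure in counts, from 0 (fully open) to 255 (shut), then the shift along the tool's x, y, z in m, then the turn about the tool's z in rad. A call has exactly 8 rows; each row shifts and turns the pose as measured when the row begins, along the tool's axes as they then stand; what a row does not reach is not made up. A row lasts 1/12 s, in which the tool goes at most 41.7 mm and 7.16 degrees, less where a joint would pass 70% of its speed; a pose out of reach is approached as far as the arm can. A call is refused whole if a number of a shift passes 0.0417 or a number of a turn 0.125, either way. A call with a gripper value outside its range is refused whole. The fingers move at their own pace and stop on an object; "newtons" is the grip in N (left out, the last holds). Time passes only in rows, so rows that do not move let the fingers close, or fill a call up. It gives the time, the measured TCP pose, the force and the opening at its end, in the units of the state.
- bot.read_state(): the state, without advancing time (a new reading comes with each control period).
- bot.read_camera(name): name is "scene" or "top" or "wrist"; returns a dict with "pixels" (480x640x3 uint8, red, green, blue), "depth" (480x640 float32, m along the optical axis (not along the pixel's ray), 0 where there is no reading), "intrinsics" (3x3 intrinsics, pixels), "R" (3x3) and "t" (3): a world point X has camera coordinates R X + t. Camera axes: x right, y down, z forward; pixel columns grow to the right and rows downward; lengths in m; the calibration is good to about 2 mm. A picture is of the moment at which its call begins.
- bot.finish_job(): hands the job in, once; it reports no verdict.
The state is a dict: "time": time; "q": joint angles; "joint_vel": joint speeds; "joint_torque": joint torques, N m; "tool_pos": TCP position; "tcp_rot": TCP orientation; "wrist_force": force on the tool from outside, world axes, zero at the start; "torque": the same for the moment, N m; "width": opening from 0.0 (shut) to 1.0 (fully open).
Only numpy, scipy, OpenCV 4.12 (cv2) and the standard library are available. Lean on these libraries where they do the work, as an engineer would, in place of code of your own. Each camera call takes 0.05 s, during which the arm holds its last target.

## Working session

There is one attempt and no reset: what is moved stays moved. The work goes in short steps, Python scripts to look and compute and a tool call to move; the robot and the scene stay as the last step left them, time stands still between calls to the robot, and variables do not carry over. Pictures are saved under pics/ and viewed, and the job is handed in when it is done.

Besides the shell and the picture viewer there is one more tool, called after "Call:" in YAML: its name, and indented under it one key for each argument. servo_tool: Moves the arm, as the interface text tells. Its arguments: {"type":"object","properties":{"moves":{"type":"array","items":{"type":"array"}},"newtons":{"type":"number"}},"required":["moves"]}

```bash
mkdir -p pics; ls; python3 - <<'E'
from workcell import bot
import cv2,numpy as np
print(bot.read_state())
for n in ["scene","top","wrist"]:
    c=bot.read_camera(n); cv2.imwrite(f"pics/{n}0.png",c["pixels"][:,:,::-1]); np.savez(f"pics/{n}0.npz",**c)
    print(n,c["intrinsics"].tolist(),c["R"].round(3).tolist(),c["t"])
E
```

```text
pics
{'time': 0.0, 'q': array([ 1.06612821e+00,  2.64758805e-01,  1.60541014e+00, -1.33998120e-05,
        1.27370907e+00, -3.69173909e-02]), 'joint_vel': array([-0.00226266,  0.00023823, -0.00010061, -0.00087751,  0.00247663,
       -0.00124156]), 'joint_torque': array([-6.67161239e-04, -5.15125787e+01, -3.67307782e+01, -6.03770354e-05,
        1.34319894e-02,  2.70112491e-05]), 'tool_pos': array([0.30402296, 0.60187713, 0.25493865]), 'tcp_rot': array([-0.72791604, -3.05548155,  0.00346374]), 'wrist_force': array([ 0.24805482, -0.17530434, -0.42421761]), 'torque': array([-0.00852874, -0.02134706,  0.00208918]), 'width': 0.9973578591421495}
scene [[525.0928218292509, 0.0, 318.9990273146539], [0.0, 525.0928218292509, 227.00744151013717], [0.0, 0.0, 1.0]] [[0.589, 0.808, 0.005], [0.447, -0.321, -0.835], [-0.673, 0.494, -0.551]] [-0.28637237 -0.15513513  1.46791706]
top [[491.90580515417525, 0.0, 323.5614018251798], [0.0, 491.90580515417525, 239.31608106696996], [0.0, 0.0, 1.0]] [[-0.016, -1.0, -0.01], [-0.994, 0.017, -0.109], [0.109, 0.008, -0.994]] [2.95997264e-04 5.18156864e-01 9.32712593e-01]
wrist [[391.8008631553153, 0.0, 324.7390944158205], [0.0, 391.8008631553153, 236.28713571722508], [0.0, 0.0, 1.0]] [[0.45, 0.893, -0.003], [0.862, -0.434, 0.264], [0.234, -0.121, -0.965]] [-0.67406438 -0.03535141  0.37893004]
```

View pics/scene0.png

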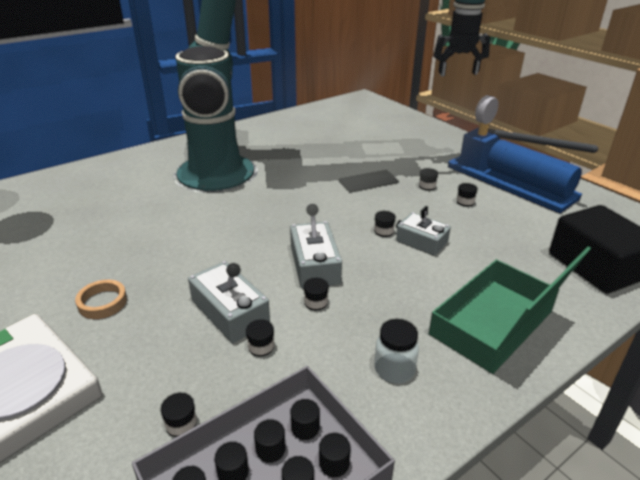

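View pics/top0.png

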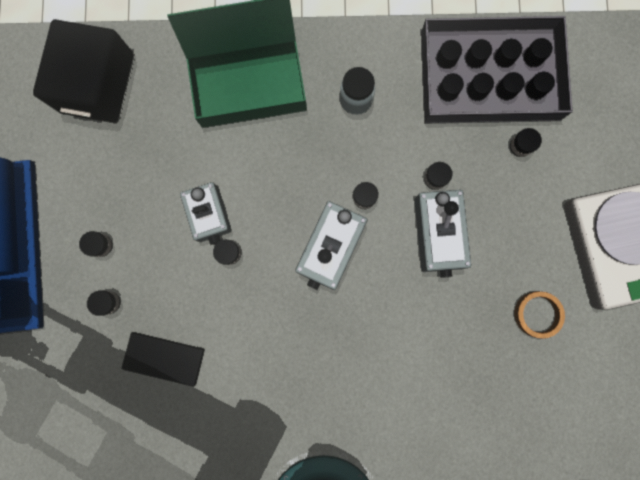

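View pics/wrist0.png

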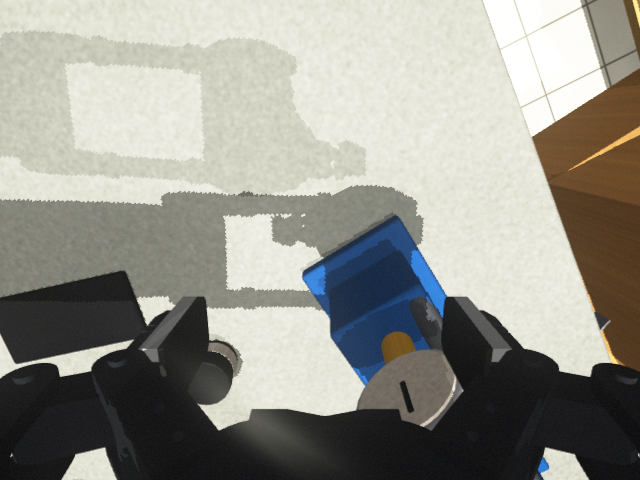

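```bash
cat > h.py <<'E'
import numpy as np,cv2
def load(f): return dict(np.load(f))
def pt(c,u,v,z=None):
    K=c["intrinsics"];d=np.linalg.inv(K)@[u,v,1.0]
    R,t=c["R"],c["t"]
    if z is None:
        return R.T@(d*c["depth"][int(round(v)),int(round(u))]-t)
    o=-R.T@t;w=R.T@d
    return o+w*(z-o[2])/w[2]
def proj(c,X):
    p=c["intrinsics"]@(c["R"]@np.array(X)+c["t"]);return p[:2]/p[2]
E
python3 - <<'E'
from h import *
c=load("pics/top0.npz")
im=c["pixels"][:,:,::-1]
cr=im[160:310,280:490]; cv2.imwrite("pics/topc.png",cv2.resize(cr,None,fx=3.8,fy=3.8,interpolation=cv2.INTER_CUBIC))
s=load("pics/scene0.npz")["pixels"][:,:,::-1]
cv2.imwrite("pics/scenec.png",cv2.resize(s[190:350,180:360],None,fx=3.7,fy=3.7,interpolation=cv2.INTER_CUBIC))
E
```

```text
(no output)
```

View pics/topc.png

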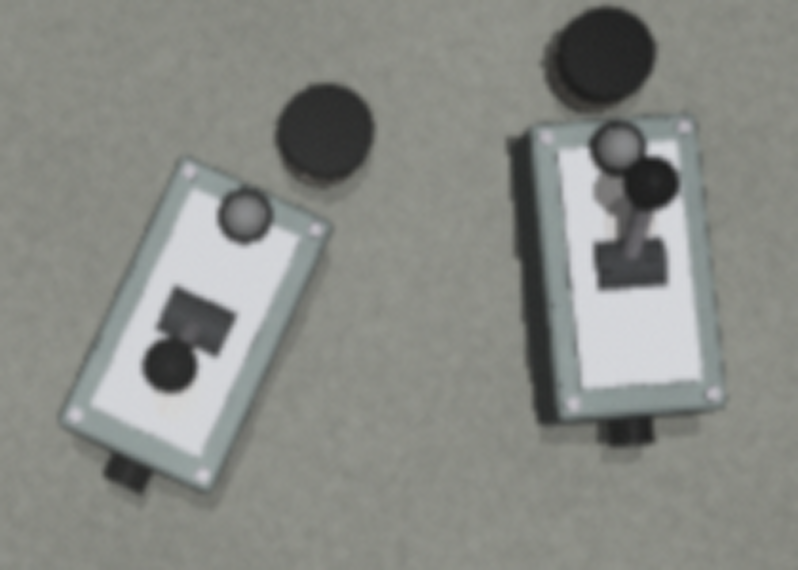

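View pics/scenec.png

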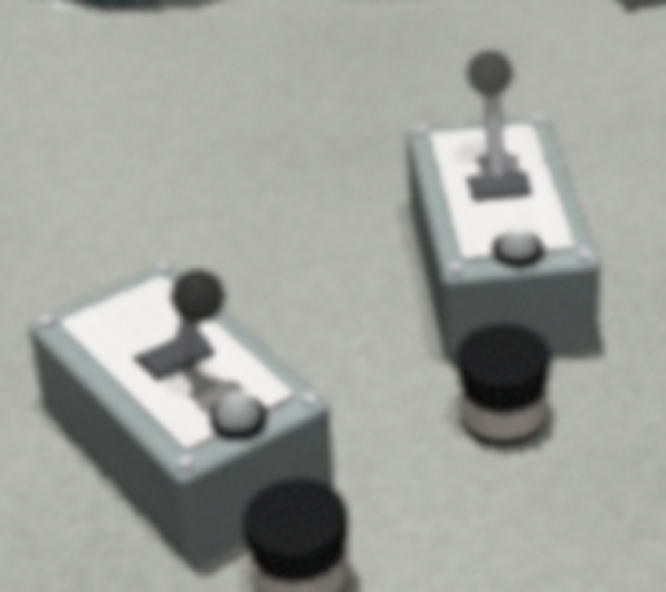

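```bash
python3 - <<'E'
from h import *
c=load("pics/top0.npz"); s=load("pics/scene0.npz")
f=lambda x,y:(280+x/3.8,160+y/3.8)
for n,cs,ball,lens in [("L",[(185,160),(330,222),(212,488),(63,422)],(170,364),(245,214)),("R",[(530,125),(692,118),(725,405),(560,415)],(651,183),(617,147))]:
    P=[pt(c,*f(*k),z=.06) for k in cs]
    cen=np.mean(P,0); ax=(P[0]+P[1]-P[2]-P[3])/2; yaw=np.degrees(np.arctan2(ax[1],ax[0]))
    print(n,cen.round(4),"yaw",yaw.round(1),"len",np.linalg.norm(ax[:2]).round(4),"w",np.linalg.norm(P[0]-P[1]).round(4))
    B=pt(c,*f(*ball),z=.117);L=pt(c,*f(*lens),z=.076)
    u=ax/np.linalg.norm(ax); v=np.array([-u[1],u[0],0])
    print(" ball",B.round(4),"box x,y",((B-cen)@u).round(4),((B-cen)@v).round(4),"depthpt",pt(c,*f(*ball)).round(4),"lens x",((L-cen)@u).round(4), "lens y",((L-cen)@v).round(4))
    print(" lens",L.round(3),"box top depthpt",[pt(c,*f(*(np.array(k)*.9+np.array(cs).mean(0)*.1))).round(3).tolist() for k in cs])
    print(" scene proj ball",proj(s,B))
for u,v in [(365,194),(439,174)]: print("jar",pt(c,u,v).round(3))
E
```

```text
L [ 0.5041 -0.0242  0.06  ] yaw -25.3 len 0.1446 w 0.0789
 ball [ 0.4791 -0.0104  0.117 ] box x,y -0.0285 0.0017 depthpt [ 0.4779 -0.0105  0.1318] lens x 0.0566 lens y 0.0003
 lens [ 0.555 -0.048  0.076] box top depthpt [[0.577, -0.02, 0.063], [0.548, -0.084, 0.063], [0.43, -0.029, 0.06], [0.46, 0.036, 0.063]]
 scene proj ball [313.16153758 209.87120288]
R [ 0.5292 -0.2377  0.06  ] yaw 3.8 len 0.145 w 0.0812
 ball [ 0.5604 -0.2371  0.117 ] box x,y 0.0311 -0.0014 depthpt [ 0.558  -0.2335  0.1309] lens x 0.0566 lens y 0.0024
 lens [ 0.586 -0.232  0.076] box top depthpt [[0.593, -0.197, 0.06], [0.595, -0.27, 0.06], [0.465, -0.278, 0.063], [0.462, -0.205, 0.063]]
 scene proj ball [234.00245182 269.77564961]
jar [ 0.603 -0.09   0.045]
jar [ 0.64  -0.235  0.044]
```

Call:
servo_tool:
  moves:
    - [255, [-0.0255, -0.031, 0], 0]
    - [255, [-0.0255, -0.031, 0], 0]
    - [255, [-0.0255, -0.031, 0], 0]
    - [255, [-0.0255, -0.031, 0], 0]
    - [255, [-0.0255, -0.031, 0], 0]
    - [255, [-0.0255, -0.031, 0], 0]
    - [255, [-0.0255, -0.031, 0], 0]
    - [255, [-0.0255, -0.031, 0], 0]
  newtons: 20

```text
time: 0.82
tool_pos: [0.3731, 0.284, 0.2492]
tcp_rot: [-0.708, -3.057, 0.008]
wrist_force: [0.3, -0.3, 0.6]
width: 0.003
```

```bash
cat >> h.py <<'E'
from scipy.spatial.transform import Rotation as Ro
C={"L":(np.array([.5041,-.0242]),np.radians(-25.3)),"R":(np.array([.5292,-.2377]),np.radians(3.8))}
def w(n,x,y=0):
    c,a=C[n];return c+np.array([[np.cos(a),-np.sin(a)],[np.sin(a),np.cos(a)]])@[x,y]
def rep(n,x,z,y=0):
    from workcell import bot
    s=bot.read_state();R=Ro.from_rotvec(s["tcp_rot"]).as_matrix()
    d=np.r_[w(n,x,y),z]-s["tool_pos"]
    c,a=C[n];e=s["tool_pos"][:2]-c;u=np.array([np.cos(a),np.sin(a)])
    print("tool delta",(R.T@d).round(4),"toolx heading",np.degrees(np.arctan2(R[1,0],R[0,0])).round(1),"box-frame tcp",(e@u).round(4),(e@[-u[1],u[0]]).round(4),"z",s["tool_pos"][2].round(4),"F",s["wrist_force"].round(2),"q",s["q"].round(2),"t",s["time"])
    print("box x,y in tool",(R.T@np.r_[u,0]).round(3),(R.T@np.r_[-u[1],u[0],0]).round(3))
E
python3 -c "
from h import *
rep('L',-.072,.19)"
```

```text
tool delta [-0.1814 -0.2199  0.06  ] toolx heading 153.9 box-frame tcp -0.2502 0.2227 z 0.2492 F [ 0.33 -0.31  0.58] q [ 0.6  -0.12  2.03 -0.    1.24 -0.52] t 0.8167
box x,y in tool [-1.     0.014 -0.003] [ 0.014  1.    -0.006]
```

Call:
servo_tool:
  moves:
    - [255, [-0.024, -0.029, 0.003], 0]
    - [255, [-0.024, -0.029, 0.003], 0]
    - [255, [-0.024, -0.029, 0.003], 0]
    - [255, [-0.024, -0.029, 0.003], 0]
    - [255, [-0.024, -0.029, 0.004], 0]
    - [255, [-0.024, -0.029, 0.01], 0]
    - [255, [-0.024, -0.029, 0.01], 0]
    - [255, [-0.015, -0.02, 0.01], 0]

```text
time: 1.48
tool_pos: [0.4402, -0.0128, 0.2051]
tcp_rot: [0.706, 3.056, -0.004]
wrist_force: [0.5, 1.2, -0.5]
width: -0.001
```

```bash
python3 -c "
from h import *
rep('L',-.072,.13)"
```

```text
tool delta [0.01   0.0171 0.0751] toolx heading 154.0 box-frame tcp -0.0627 -0.0171 z 0.2051 F [ 0.47  1.16 -0.49] q [-0.08 -0.16  2.14 -0.    1.15 -1.2 ] t 1.4833
box x,y in tool [-1.     0.013  0.006] [ 0.013  1.    -0.002]
```

Call:
servo_tool:
  moves:
    - [255, [0.008, 0.013, 0.005], 0]
    - [255, [0.002, 0.002, 0.008], 0]
    - [255, [0, 0, 0.015], 0]
    - [255, [0, 0, 0.015], 0]
    - [255, [0, 0, 0.015], 0]
    - [255, [0, 0, 0.01], 0]
    - [255, [0, 0, 0.003], 0]
    - [255, [0, 0, 0], 0]

```text
time: 2.15
tool_pos: [0.436, -0.0013, 0.1273]
tcp_rot: [0.717, 3.056, -0.01]
wrist_force: [-0.9, -1.1, 0.8]
width: 0.003
```

```bash
python3 - <<'E'
from h import *
from workcell import bot
rep('L',-.072,.13)
s=bot.read_camera("scene");cv2.imwrite("pics/s1.png",cv2.resize(s["pixels"][100:300,200:420,::-1],None,fx=3,fy=3))
E
```

```text
tool delta [ 0.0009  0.0084 -0.0027] toolx heading 153.6 box-frame tcp -0.0713 -0.0084 z 0.1273 F [-0.91 -1.05  0.76] q [-0.06 -0.07  2.23 -0.01  0.99 -1.16] t 2.15
box x,y in tool [-1.     0.02   0.004] [ 0.02   1.    -0.006]
```

View pics/s1.png

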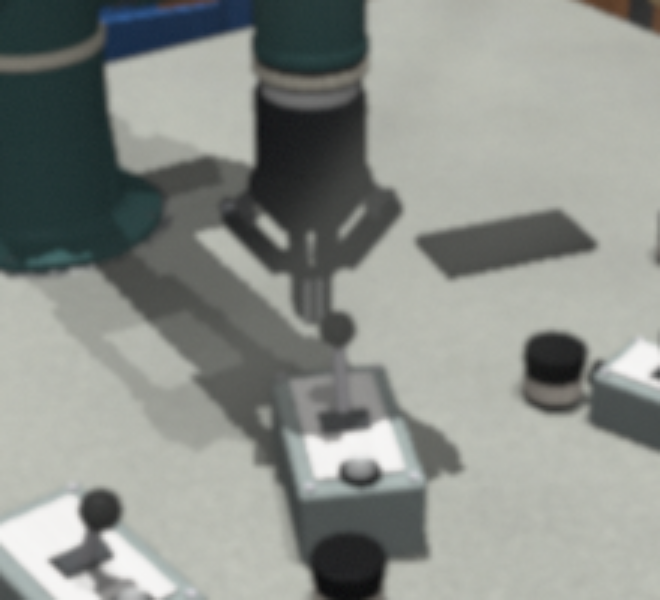

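The picture shows the shut fingertips at about (312,310), just behind the left box's ball at (338,328). They sit about 8 mm off the ball's line sideways, so I'll centre them and then advance.

Call:
servo_tool:
  moves:
    - [255, [0, 0.007, -0.002], 0]
    - [255, [0, 0.003, 0], 0]
    - [255, [-0.005, 0.001, 0], 0]
    - [255, [-0.004, 0, 0], 0]
    - [255, [-0.003, 0, 0], 0]
    - [255, [-0.003, 0, 0], 0]
    - [255, [-0.003, 0, 0], 0]
    - [255, [-0.003, 0, 0], 0]

```text
time: 2.87
tool_pos: [0.4645, 0.0007, 0.1344]
tcp_rot: [0.713, 3.052, -0.008]
wrist_force: [-2.8, 1.4, 2.8]
width: -0.001
```

```bash
python3 -c "
from h import *
rep('L',.010,.13)"
```

```text
tool delta [-0.0565 -0.0046  0.0049] toolx heading 153.7 box-frame tcp -0.0464 0.0056 z 0.1344 F [-2.84  1.42  2.78] q [-0.05 -0.03  2.17 -0.01  0.99 -1.16] t 2.8667
box x,y in tool [-1.     0.017  0.009] [ 0.017  1.    -0.003]
```

Contact: 3 N back along the box's x at TCP −46 mm, so the ball is on the OFF side. I'll push on toward the lens.

Call:
servo_tool:
  moves:
    - [255, [-0.004, -0.002, 0.003], 0]
    - [255, [-0.005, -0.001, 0.001], 0]
    - [255, [-0.005, -0.001, 0], 0]
    - [255, [-0.005, 0, 0], 0]
    - [255, [-0.005, 0, 0], 0]
    - [255, [-0.005, 0, 0], 0]
    - [255, [-0.004, 0, 0], 0]
    - [255, [-0.003, 0, 0], 0]

```text
time: 3.53
tool_pos: [0.4978, -0.0215, 0.1295]
tcp_rot: [0.715, 3.053, -0.007]
wrist_force: [-2.0, 1.4, 1.4]
width: -0.003
```

```bash
python3 -c "
from h import *
rep('L',.010,.132)"
```

```text
tool delta [-0.0169  0.0005 -0.0024] toolx heading 153.6 box-frame tcp -0.0069 -0.0002 z 0.1295 F [-1.95  1.39  1.38] q [-0.09  0.04  2.11 -0.01  0.99 -1.2 ] t 3.5333
box x,y in tool [-1.     0.019  0.007] [ 0.019  1.    -0.003]
```

Call:
servo_tool:
  moves:
    - [255, [-0.003, 0, -0.001], 0]
    - [255, [-0.003, 0, 0], 0]
    - [255, [-0.003, 0, 0], 0]
    - [255, [-0.002, 0, 0], 0]
    - [255, [-0.002, 0, 0], 0]
    - [255, [-0.002, 0, 0], 0]
    - [255, [-0.001, 0, 0], 0]
    - [255, [-0.001, 0, 0], 0]

```text
time: 4.2
tool_pos: [0.5127, -0.0294, 0.1282]
tcp_rot: [0.717, 3.058, -0.008]
wrist_force: [-1.2, 2.0, -1.2]
width: -0.0
```

```bash
python3 -c "
from h import *
rep('L',.010,.132)"
```

```text
tool delta [-0.      0.001  -0.0038] toolx heading 153.6 box-frame tcp 0.01 -0.001 z 0.1282 F [-1.2   1.95 -1.22] q [-0.1   0.08  2.07 -0.01  0.99 -1.21] t 4.2
box x,y in tool [-1.     0.019  0.002] [ 0.019  1.    -0.005]
```

Call:
servo_tool:
  moves:
    - [255, [-0.002, 0, -0.001], 0]
    - [255, [-0.002, 0, -0.001], 0]
    - [255, [-0.002, 0, 0], 0]
    - [255, [-0.002, 0, 0], 0]
    - [255, [-0.001, 0, 0], 0]
    - [255, [-0.001, 0, 0], 0]
    - [255, [-0.001, 0, 0], 0]
    - [255, [-0.001, 0, 0], 0]

```text
time: 4.87
tool_pos: [0.5145, -0.0306, 0.1291]
tcp_rot: [-0.712, -3.035, 0.002]
wrist_force: [-5.0, 2.7, 1.8]
width: 0.0
```

```bash
python3 -c "
from h import *
rep('L',.010,.132)"
```

```text
tool delta [ 0.0023  0.0013 -0.0029] toolx heading 153.6 box-frame tcp 0.0122 -0.0013 z 0.1291 F [-5.    2.68  1.76] q [-0.11  0.09  2.05  0.    1.02 -1.22] t 4.8667
box x,y in tool [-1.     0.019 -0.023] [ 0.019  1.    -0.006]
```

Call:
servo_tool:
  moves:
    - [255, [-0.003, 0, 0], 0]
    - [255, [-0.003, 0, 0], 0]
    - [255, [-0.004, 0, 0], 0]
    - [255, [-0.004, 0, 0], 0]
    - [255, [-0.004, 0, 0], 0]
    - [255, [-0.004, 0, 0], 0]
    - [255, [-0.004, 0, 0], 0]
    - [255, [-0.004, 0, 0], 0]

```text
time: 5.53
tool_pos: [0.5157, -0.0311, 0.1295]
tcp_rot: [-0.699, -2.968, -0.014]
wrist_force: [-12.6, 6.8, 9.4]
width: 0.002
```

```bash
python3 -c "
from h import *
rep('L',-.02,.132)"
```

```text
tool delta [0.0335 0.0006 0.0005] toolx heading 153.5 box-frame tcp 0.0134 -0.0013 z 0.1295 F [-12.63   6.76   9.43] q [-0.12  0.14  2.01  0.02  1.09 -1.24] t 5.5333
box x,y in tool [-0.996  0.02  -0.092] [ 0.021  1.    -0.01 ]
```

The lever is firm at 14 N with no more travel, so it's home. I'll back off and look.

Call:
servo_tool:
  moves:
    - [255, [0.01, 0, 0], 0]
    - [255, [0.015, 0, 0], 0]
    - [255, [0.015, 0, 0], 0]
    - [255, [0, 0, -0.03], 0]
    - [255, [0, 0, -0.03], 0]
    - [255, [0, 0, -0.03], 0]
    - [255, [0, 0, 0], 0.12]
    - [255, [0, 0, 0], 0.12]

```text
time: 6.2
tool_pos: [0.4895, -0.0168, 0.2302]
tcp_rot: [-1.062, -2.874, 0.004]
wrist_force: [-0.3, -0.4, -0.6]
width: 0.001
```

```bash
python3 - <<'E'
from h import *
from workcell import bot
rep('R',-.045,.2)
s=bot.read_camera("scene");cv2.imwrite("pics/s2.png",cv2.resize(s["pixels"][150:350,180:400,::-1],None,fx=3,fy=3))
E
```

```text
tool delta [-0.1436 -0.1727  0.025 ] toolx heading 139.4 box-frame tcp -0.025 0.223 z 0.2302 F [-0.3  -0.42 -0.56] q [-0.1  -0.02  1.97  0.02  1.27 -0.97] t 6.2
box x,y in tool [-0.712  0.698 -0.072] [0.698 0.715 0.029]
```

View pics/s2.png

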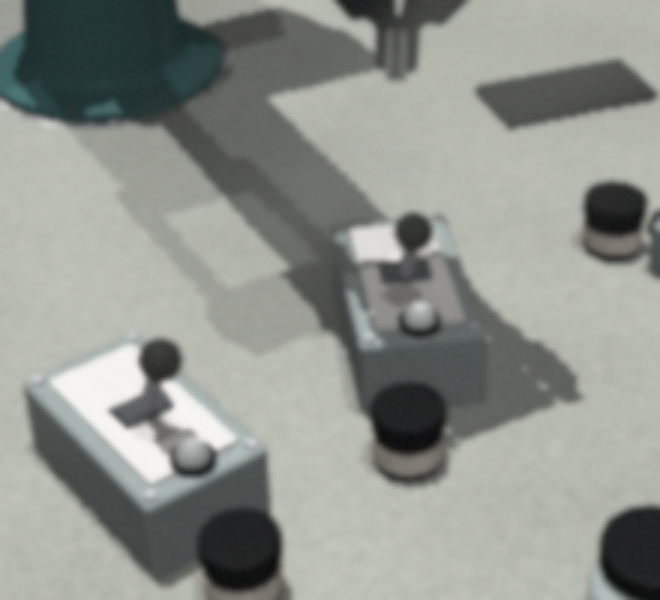

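The left ball, at (413,232), now leans to its lens. The right ball, at (160,360), looks to be on the lens side too, and I'll feel it next. I'll turn the tool to match the right box.

Call:
servo_tool:
  moves:
    - [255, [0, 0, 0], -0.12]
    - [255, [0, 0, 0], -0.12]
    - [255, [0, 0, 0], -0.12]
    - [255, [0, 0, 0], -0.12]
    - [255, [0, 0, 0], -0.12]
    - [255, [0, 0, 0], -0.12]
    - [255, [0, 0, 0], -0.03]
    - [255, [0, 0, 0], 0]

```text
time: 6.92
tool_pos: [0.4962, -0.0194, 0.2363]
tcp_rot: [0.123, -3.089, -0.031]
wrist_force: [0.9, 0.1, 0.2]
width: 0.001
```

```bash
python3 -c "
from h import *
rep('R',-.072,.2)"
```

```text
tool delta [ 0.0547 -0.2201  0.0342] toolx heading -175.4 box-frame tcp -0.0184 0.2201 z 0.2363 F [0.9  0.12 0.23] q [-0.1  -0.03  1.97  0.01  1.25 -1.75] t 6.9167
box x,y in tool [-0.999 -0.013 -0.049] [-0.014  1.     0.021]
```

Call:
servo_tool:
  moves:
    - [255, [0.008, -0.034, 0], 0]
    - [255, [0.008, -0.034, 0], 0]
    - [255, [0.008, -0.034, 0], 0]
    - [255, [0.008, -0.034, 0], 0]
    - [255, [0.008, -0.034, 0.004], 0]
    - [255, [0.008, -0.034, 0.005], 0]
    - [255, [0.005, -0.012, 0.01], 0]
    - [255, [0, 0, 0.01], 0]

```text
time: 7.58
tool_pos: [0.4645, -0.2493, 0.2095]
tcp_rot: [0.145, -3.105, -0.014]
wrist_force: [-0.3, 0.3, -0.0]
width: -0.002
```

```bash
python3 -c "
from h import *
rep('R',-.072,.13)"
```

```text
tool delta [0.0039 0.0066 0.0797] toolx heading -174.7 box-frame tcp -0.0653 -0.0073 z 0.2095 F [-0.33  0.34 -0.04] q [-0.53  0.04  1.95 -0.01  1.18 -2.19] t 7.5833
box x,y in tool [-0.999 -0.027 -0.033] [-0.027  1.     0.01 ]
```

Call:
servo_tool:
  moves:
    - [255, [0.003, 0.005, 0.01], 0]
    - [255, [0.001, 0.002, 0.015], 0]
    - [255, [0, 0, 0.015], 0]
    - [255, [0, 0, 0.015], 0]
    - [255, [0, 0, 0.014], 0]
    - [255, [0, 0, 0.006], 0]
    - [255, [0, 0, 0.001], 0]
    - [255, [0, 0, 0], 0]

```text
time: 8.25
tool_pos: [0.4552, -0.2331, 0.1257]
tcp_rot: [0.152, -3.103, -0.021]
wrist_force: [-0.6, 0.3, 0.4]
width: 0.002
```

```bash
python3 -c "
from h import *
rep('R',-.072,.13)"
```

```text
tool delta [-0.0011 -0.0095 -0.0045] toolx heading -174.4 box-frame tcp -0.0735 0.0095 z 0.1257 F [-0.64  0.3   0.41] q [-0.52  0.1   2.05 -0.01  1.02 -2.18] t 8.25
box x,y in tool [-0.999 -0.031 -0.035] [-0.032  0.999  0.014]
```

Call:
servo_tool:
  moves:
    - [255, [0, -0.006, -0.004], 0]
    - [255, [0, -0.002, -0.001], 0]
    - [255, [-0.006, 0, 0], 0]
    - [255, [-0.006, 0, 0], 0]
    - [255, [-0.006, 0, 0], 0]
    - [255, [-0.006, 0, 0], 0]
    - [255, [-0.006, 0, 0], 0]
    - [255, [-0.004, 0, 0], 0]

```text
time: 8.92
tool_pos: [0.4967, -0.2391, 0.1349]
tcp_rot: [0.153, -3.111, -0.014]
wrist_force: [0.7, 0.7, -0.4]
width: 0.002
```

```bash
python3 -c "
from h import *
rep('R',.005,.13)"
```

```text
tool delta [-0.0376 -0.002   0.0038] toolx heading -174.4 box-frame tcp -0.0325 0.0007 z 0.1349 F [ 0.66  0.69 -0.43] q [-0.49  0.16  1.97 -0.01  1.04 -2.16] t 8.9167
box x,y in tool [-0.999 -0.032 -0.027] [-0.032  0.999  0.009]
```

No resistance at the off position, so the lever isn't there. I'll carry on to feel it at the lens end.

Call:
servo_tool:
  moves:
    - [255, [-0.006, 0, 0.003], 0]
    - [255, [-0.006, 0, 0.001], 0]
    - [255, [-0.006, 0, 0], 0]
    - [255, [-0.005, 0, 0], 0]
    - [255, [-0.003, 0, 0], 0]
    - [255, [-0.003, 0, 0], 0]
    - [255, [-0.002, 0, 0], 0]
    - [255, [-0.002, 0, 0], 0]

```text
time: 9.58
tool_pos: [0.5337, -0.2349, 0.1283]
tcp_rot: [0.155, -3.109, -0.015]
wrist_force: [-0.6, -0.1, 0.1]
width: 0.001
```

```bash
python3 -c "
from h import *
rep('R',.01,.13)"
```

```text
tool delta [-0.0052 -0.0027 -0.0019] toolx heading -174.3 box-frame tcp 0.0046 0.0025 z 0.1283 F [-0.62 -0.12  0.05] q [-0.45  0.22  1.91 -0.01  1.04 -2.12] t 9.5833
box x,y in tool [-0.999 -0.033 -0.029] [-0.033  0.999  0.01 ]
```

Call:
servo_tool:
  moves:
    - [255, [-0.002, 0, -0.001], 0]
    - [255, [-0.002, 0, 0], 0]
    - [255, [-0.002, 0, 0], 0]
    - [255, [-0.002, 0, 0], 0]
    - [255, [-0.002, 0, 0], 0]
    - [255, [-0.002, 0, 0], 0]
    - [255, [-0.002, 0, 0], 0]
    - [255, [-0.002, 0, 0], 0]

```text
time: 10.25
tool_pos: [0.5419, -0.2341, 0.1283]
tcp_rot: [0.155, -3.089, -0.017]
wrist_force: [-7.9, -0.6, 4.1]
width: -0.001
```

```bash
python3 -c "
from h import *
rep('R',.01,.13)"
```

```text
tool delta [ 0.003  -0.0027 -0.0016] toolx heading -174.2 box-frame tcp 0.0129 0.0028 z 0.1283 F [-7.95 -0.58  4.09] q [-0.44  0.24  1.88 -0.02  1.07 -2.11] t 10.25
box x,y in tool [-0.998 -0.034 -0.049] [-0.034  0.999  0.012]
```

Firm at 12.9 mm with 8 N, matching the left lever at home (13 mm): it is on. I'll retreat.

Call:
servo_tool:
  moves:
    - [255, [0.01, 0, 0], 0]
    - [255, [0.015, 0, 0], 0]
    - [255, [0.01, 0, 0], 0]
    - [255, [0, 0, -0.02], 0]
    - [255, [0, 0, -0.03], 0]
    - [255, [0, 0, -0.03], 0]
    - [255, [0, 0, -0.03], 0]
    - [255, [0, 0, 0], 0]

```text
time: 10.92
tool_pos: [0.5072, -0.2377, 0.2414]
tcp_rot: [0.152, -3.088, -0.024]
wrist_force: [0.5, -0.7, 0.6]
width: 0.005
```

Call:
servo_tool:
  moves:
    - [255, [0.03, 0, 0], 0]
    - [255, [0.03, 0, 0], 0]
    - [255, [0, 0, 0], 0]
    - [255, [0, 0, 0], 0]
    - [255, [0, 0, 0], 0]
    - [255, [0, 0, 0], 0]
    - [255, [0, 0, 0], 0]
    - [255, [0, 0, 0], 0]

```text
time: 11.58
tool_pos: [0.4486, -0.2443, 0.247]
tcp_rot: [0.153, -3.1, -0.017]
wrist_force: [0.4, 0.5, 0.3]
width: -0.002
```

```bash
python3 - <<'E'
from h import *
from workcell import bot
rep('R',-.045,.2)
s=bot.read_camera("scene");cv2.imwrite("pics/s3.png",cv2.resize(s["pixels"][150:350,180:480,::-1],None,fx=2.6,fy=2.6))
s=bot.read_camera("top");cv2.imwrite("pics/t3.png",cv2.resize(s["pixels"][160:310,170:490,::-1],None,fx=2.5,fy=2.5))
E
```

```text
tool delta [-0.0377 -0.0005  0.0456] toolx heading -174.3 box-frame tcp -0.0809 -0.0013 z 0.247 F [0.44 0.53 0.32] q [-0.54 -0.02  1.94 -0.01  1.26 -2.21] t 11.5833
box x,y in tool [-0.999 -0.032 -0.038] [-0.033  0.999  0.012]
```

View pics/s3.png

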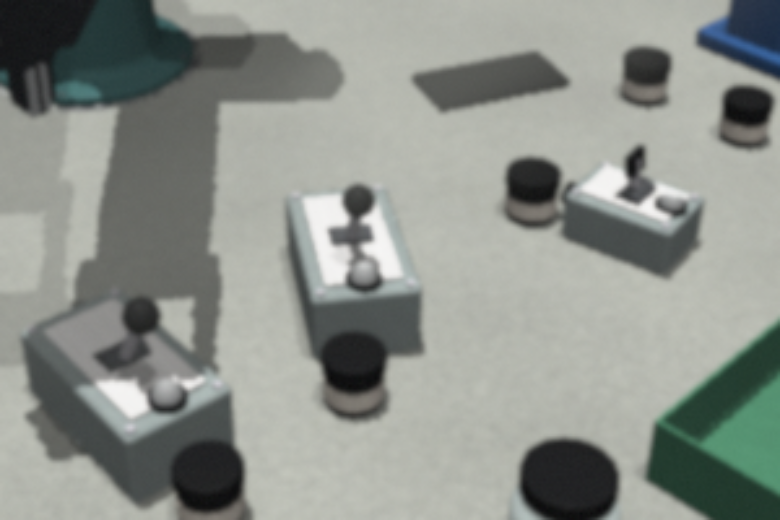

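View pics/t3.png

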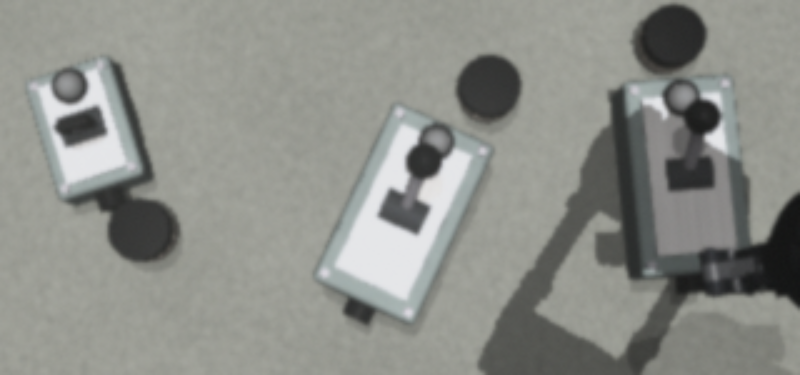

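Both balls now lean to their lenses: left ball (424,160) by lens (437,139), right ball (702,117) by lens (682,97) in the top crop. The paddle lever and the jars haven't moved. The gripper is clear, so I'll hand it in.

```bash
python3 -c "
from h import *
c=load('pics/top0.npz')
for n,p in (('L',(424,160)),('R',(702,117))):
    B=pt(c,170+p[0]/2.5,160+p[1]/2.5,z=.117)[:2]; k,a=C[n]; print(n,((B-k)@[np.cos(a),np.sin(a)]).round(4))
from workcell import bot
print(bot.finish_job())"
```

```text
L 0.034
R 0.0336
the job is handed in; nothing more can be done
None
```

Both pumps are on, and the job was handed in at about 12 s of the 40 s allowed.

- **Left box (felt first):** the shut fingertips met the lever on the OFF side. I pushed it toward the lens until it was firm against the stop, with about 14 N and no further travel.
- **Right box (felt second):** there was nothing at the OFF position. The lever was firm at the lens end under about 8 N, at the same finger position as the left one, so it was already on and stays on.
- **Last checks:** the final top picture puts the left ball at +34.0 mm and the right at +33.6 mm in their boxes' frames (ON is nominally +34 mm). The paddle lever was never touched and looks as it did at the start. The gripper was clear of everything, with no force on the wrist above sensor noise.

No check failed or disagreed. The arm overshot some of the small steps by up to about 17 mm sideways, and I corrected this before each contact.

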